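# Find the shoe gap that still drags on the feeler gauge

## Robot

A 7-joint arm with a two-finger parallel gripper is mounted at the origin on a cart in front of the work surface, level with it; the furniture and walls round the work are solid. World frame = base frame: x ahead of the robot, y to its left, z up, the work surface at z = 0. Lengths are in m, angles in rad, forces in N, time in s.
With the tool pointing down it reaches from about 0.425 to 1.025 m from the base axis. Payload 3.6 kg.
Tool frame: the origin (TCP) lies at the very end of the fingers, on their centre line; the grasp point (between the pads) lies 19 mm behind it; z points along the fingers, y is the line along which they close (so a half turn about z gives the same grasp; the last joint's range is limited). The gripper opens to 85 mm and grips with 20 to 120 N. Pads are 22 mm wide; open, the fingers measure 114 mm over their backs; the gripper's body (76 mm by 85 mm) begins 54 mm behind the grasp point. The pads swing forward as they close: fully open they stand 13 mm farther back than shut.
Start: joints at [1.167, 0.591, 0.048, 1.609, -0.033, 0.943, -0.034], TCP at [0.222, -0.69, 0.231] pointing down, gripper open.
Joint ranges: [-2.69, 2.69], [-0.47, 2.24], [-1.27, 1.36], [0.19, 2.51], [-1.53, 4.68], [0.08, 2.07], [-3.09, 3.09]. Speed limits (rad/s): [2.57, 2.57, 3.14, 3.14, 3.14, 3.14, 3.14].

## Interface

Orientations are given as a unit quaternion [x, y, z, w].
In Python, from cell import observe, capture, calibration, hand_in gives the robot as it stands.
- The arm moves only by the shell command python3 -m handwheel 'ROWS' [FORCE]. ROWS is text: rows parted by semicolons, each of 7 numbers parted by spaces: the shift along the tool's x, y, z in cm, then the turn, a rotation vector about the tool's x, y, z in rad, then the closure, from 0 (fully open) to 1 (shut). A call has 1 to 5 rows; each row shifts and turns the commanded pose from where the row before left it, along the tool's axes as they then stand; what a row does not reach is not made up. A row lasts 1/10 s, in which the tool goes at most 50 mm and 8.59 degrees, less where a joint would pass 70% of its speed; a pose out of reach is approached as far as the arm can. A call is refused whole if a number of a shift passes 5 or a number of a turn 0.15, either way. A call with a gripper value outside its range is refused whole. The fingers move at their own pace and stop on an object; FORCE is the grip in N (left out, the last holds). Time passes only in rows, so rows that do not move let the fingers close. It gives the time, the measured TCP pose, the force, the opening and the grip force at its end, in the units of the state.
- observe(): the state, without advancing time (a new reading comes with each control period).
- capture(name): name is "scene" or "top" or "wrist"; returns the picture (420x560x3 uint8, blue, green, red); there is no depth.
- calibration(name): a dict with "vfov" (degrees; the focal length in pixels is half the picture's height over the tangent of half this angle, whatever the lens; pixels are square), "cx", "cy" (the principal point, pixels), "distortion" ([k1, k2, p1, p2, k3] as OpenCV has them; the pictures are not rectified), "R" (3x3) and "t" (3): a world point X has camera coordinates R X + t. Camera axes: x right, y down, z forward; pixel columns grow to the right and rows downward; lengths in m; the calibration is good to about 2 mm. A picture is of the moment at which its call begins: read the wrist's pose just before it. calibration takes no time and is no camera call; for the wrist camera it gives the pose at the moment of the call.
- hand_in(): hands the job in; it is judged then, once.
The state is a dict: "time_s": time; "joint_positions": joint angles; "joint_velocities": joint speeds; "tau": joint torques, N m; "tool_pos": TCP position; "ee_rot": TCP orientation; "ft_force": force on the tool from outside, world axes, zero at the start; "wrist_torque": the same for the moment, N m; "width": finger opening in m; "gripper_force": force on a finger pad.
Only numpy, scipy, OpenCV 4.12 (cv2) and the standard library are available. Lean on these libraries where they do the work, as an engineer would, in place of code of your own. Each camera call takes 0.05 s, during which the arm holds its last target. There are 200 camera calls.

## Task

Check the three shoe gaps in the front of the grey block with the feeler gauge: one shoe is jammed down so the tongue will not go in, one is slack so the tongue slides in without drag, and one still presses on the tongue with a light springy drag. Feel for it without ramming the gauge against the block, and leave the gauge let go in the gap that drags, its tongue pushed in up to the handle, so that it stays sticking out level on its own. Do not knock over the beaker, the capped bottle or the small vial.

Things in the scene. Friction and masses are not known exactly. Their poses are not given: they have to be found in the camera images.
- gap_block: Fixed grey block with aluminium cover, 90 (x) x 176 (y) x 78 mm high, on a dark foot plate 104 x 190 x 6 mm. Origin under its centre on the desk, z up; three gap mouths, 55 mm apart, in the front face at x = -45 mm; +x points into the gaps. Hidden in each gap, from 8 mm in, is a shoe above the floor; which gap is jammed, slack or dragging changes from run to run and cannot be seen.
- gap_left (a point): Centre of the mouth of the gap at the block's +y side, in its front face, 45 mm above the desk; axes as the block's. All three gaps are level channels along x with a flat floor 40 mm above the desk; the mouths are alike, 26 mm wide, 10 mm high. In the jammed gap a solid stop 10 mm in leaves only 1.5 mm; in the slack gap the full 10 mm stays open.
- gap_middle (a point): Centre of the mouth of the middle gap; as gap_left. In the dragging gap the sprung shoe has a 20 degree lead-in below, which the tip meets 10 to 30 mm in; its sole, 32 to 45 mm in, rests 1 to 2 mm above the floor and lifts up to 8 mm (2.5 N at rest, 0.5 N more per mm). Drag on the tongue: some 2 to 6 N, at most 12 N as the tip passes the lead-in.
- gap_right (a point): Centre of the mouth of the gap at the block's -y side, 45 mm above the desk; as gap_left
- feeler: Feeler gauge, 60 g, loose, lying on the desk: a black ribbed handle 70 (x) x 18 (y) x 26 mm (z) with a flat steel tongue on its +x end. Origin under the middle of the handle, z up. The tongue is 16 mm wide, 4 mm thick, from 11 to 15 mm above the origin, and reaches 52 mm out of the handle (x = 35 to 87 mm), with a rounded tip. Let go in the slack gap it sags or falls out.
- feeler_tip (a point): End of the tongue, 87 mm along the gauge's x from its origin and 13 mm above its underside
- beaker: Loose glass beaker, 72 mm wide, 90 mm high, origin under its centre; a bystander
- reagent: Loose white bottle with a blue cap, 58 mm wide, 123 mm high, origin under its centre; a bystander
- vial_a: Loose small capped vial, 12 mm wide, 34 mm high, origin under its centre; a bystander
There are look-alikes about, which are no part of the job. Leave any orange look-alike of the feeler alone.

How it is judged:
At the end, for the whole second after the job is handed in: The gauge's tongue is in a gap (only the dragging one can hold it level), at least 42 of its 52 mm deep, held by the sprung shoe; the gauge is let go, at rest, level within 0.05 rad and in line with the gap within 0.2 rad, its underside 24 to 34 mm above the desk (((x of feeler_tip in the frame of gap_block above -0.003 m and horizontal distance between feeler_tip and gap_left below 0.056 m and y of feeler_tip in the frame of gap_block between 0.044 and 0.066 m) or (x of feeler_tip in the frame of gap_block above -0.003 m and horizontal distance between feeler_tip and gap_middle below 0.056 m and y of feeler_tip in the frame of gap_block between -0.011 and 0.011 m) or (x of feeler_tip in the frame of gap_block above -0.003 m and horizontal distance between feeler_tip and gap_right below 0.056 m and y of feeler_tip in the frame of gap_block between -0.066 and -0.044 m)) and angle between feeler's own z axis and vertical below 0.05 rad and angle between the x axis of feeler and the x axis of gap_block, either way round below 0.2 rad and height (world z) of feeler between 0.024 and 0.034 m and linear speed of feeler below 0.02 m/s); the robot touches nothing.
It fails at once if the gauge is rammed against the block with more than 30 N (contact force between feeler and gap_block above 30 N).
It fails at once if the beaker, the capped bottle or the vial is knocked over (angle between any of beaker, reagent, vial_a's own z axis and vertical above 0.6 rad).
It also fails if it takes over 51 s, if anything falls off the work surface, if the arm or the gripper's body presses on something with over 40 N, if the wrist force passes 120 N, or if a joint passes its speed limit or range.

## Working session

There is one attempt and no reset: what is moved stays moved. The work goes in short steps, Python scripts to look and compute and a shell command to move; the robot and the scene stay as the last step left them, time stands still between calls to the robot, and variables do not carry over. Pictures are saved under pics/ and viewed, at most 10 in all, crops included, and the job is handed in when it is done.

```bash
ls; mkdir -p pics
python3 - <<'E'
from cell import *
import cv2
for n in("scene","top"):
    c=calibration(n);print(n,c)
    cv2.imwrite(f"pics/{n}0.png",capture(n))
s=observe();print(s)
E
```

```text
pics
scene {'vfov': 54.27946386738212, 'cx': 273.7896329164513, 'cy': 211.50500984178214, 'distortion': array([-0.12143624,  0.        ,  0.        ,  0.        ,  0.        ]), 'R': array([[-0.78488069, -0.61964154, -0.00258154],
       [-0.38591694,  0.49208004, -0.78033669],
       [ 0.48479935, -0.61147494, -0.62535429]]), 't': array([0.45408712, 0.23010743, 0.87793748])}
top {'vfov': 48.56047386684946, 'cx': 281.70986018318297, 'cy': 206.23620830509788, 'distortion': array([0.05526266, 0.        , 0.        , 0.        , 0.        ]), 'R': array([[ 0.00991255, -0.99972433, -0.02128383],
       [-0.98195318, -0.00571178, -0.18903793],
       [ 0.18886425,  0.02277357, -0.9817391 ]]), 't': array([0.07442518, 0.55378919, 1.3142466 ])}
{'time_s': 0.1, 'joint_positions': array([ 1.16650654,  0.59200932,  0.04832499,  1.60974503, -0.03328001,
        0.94269245, -0.03370118]), 'joint_velocities': array([ 8.50682227e-05, -2.92444415e-03, -1.13733543e-03, -2.98327680e-03,
       -1.35751937e-03, -7.10441012e-04, -1.06535691e-03]), 'tau': array([ 4.38806426e-03, -5.49995005e+01,  1.55301724e+00, -1.98824608e+01,
        9.69364221e-03,  3.83385894e-03, -2.17966385e-05]), 'tool_pos': array([ 0.22146754, -0.6895365 ,  0.23024971]), 'ee_rot': array([ 9.87944373e-01,  1.54805897e-01, -2.28435537e-04, -9.98965387e-04]), 'ft_force': array([ 0.13800217, -0.14165254, -0.20961034]), 'wrist_torque': array([ 0.03290288, -0.03992558, -0.03103399]), 'gripper_force': 0.0, 'width': 0.08544741718764177}
```

View pics/scene0.png

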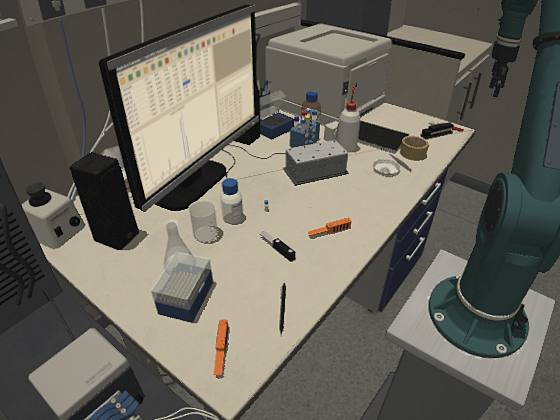

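View pics/top0.png

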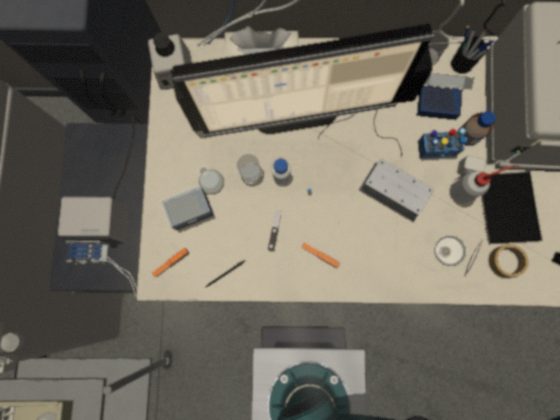

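The scene picture shows the gauge candidates: the black gauge with a steel tongue (277,246), orange look-alikes (330,228) and (222,348), and a black pen (283,308). In the top picture these are black (274,232), orange (321,255) and (171,262), pen (226,273). I choose the black one with the steel tongue. The block is at scene (317,160), top (397,189), and the beaker, bottle and vial are at top (249,168), (281,170) and (309,191).

```bash
cat > h.py <<'E'
import numpy as np, cv2
from cell import *
def KD(c):
    f=210/np.tan(np.radians(c['vfov'])/2)
    return np.array([[f,0,c['cx']],[0,f,c['cy']],[0,0,1.]]),np.array(c['distortion'])
def ray(c,p):
    K,D=KD(c);u=cv2.undistortPoints(np.array([[p]],float),K,D)[0,0]
    R=np.array(c['R']);return -R.T@c['t'],R.T@np.array([u[0],u[1],1.])
def onz(c,p,z):
    o,d=ray(c,p);return o+d*(z-o[2])/d[2]
def proj(c,X):
    K,D=KD(c);return cv2.projectPoints(np.array(X,float).reshape(-1,1,3),cv2.Rodrigues(np.array(c['R']))[0],np.array(c['t']),K,D)[0][:,0]
E
python3 - <<'E'
from h import *
a=cv2.imread('pics/scene0.png');b=cv2.imread('pics/top0.png')
x=cv2.resize(a[130:190,270:360],None,fx=4.4,fy=4.4,interpolation=2)
y=cv2.resize(a[215:275,240:330],None,fx=4.4,fy=4.4,interpolation=2)
z=cv2.resize(b[150:228,355:441],None,fx=3.8,fy=3.8,interpolation=2)[:296]
w=cv2.resize(b[200:260,240:310],None,fx=4.4,fy=4.4,interpolation=2)
im=np.zeros((600,800,3),np.uint8)
for t,r,c in((x,0,0),(y,300,0),(z,0,400),(w,300,400)): im[r:r+t.shape[0],c:c+t.shape[1]]=t
cv2.imwrite('pics/crop0.png',im)
c=calibration('top');g=cv2.cvtColor(b,cv2.COLOR_BGR2GRAY)
m=(g[205:260,255:295]<70).astype(np.uint8)
k=max(cv2.findContours(m,0,1)[0],key=cv2.contourArea);r=cv2.minAreaRect(k+np.array([255,205]));print(r)
q=cv2.boxPoints(r)
print(np.array([onz(c,p,.026) for p in q]))
print('blk top guess',[onz(c,p,.078) for p in((378,162),(432,188),(415,218),(363,187))])
for p in((249,168),(281,170),(309,191)):print(onz(c,p,.03))
E
```

```text
Traceback (most recent call last):
ValueError: max() iterable argument is empty
```

View pics/crop0.png

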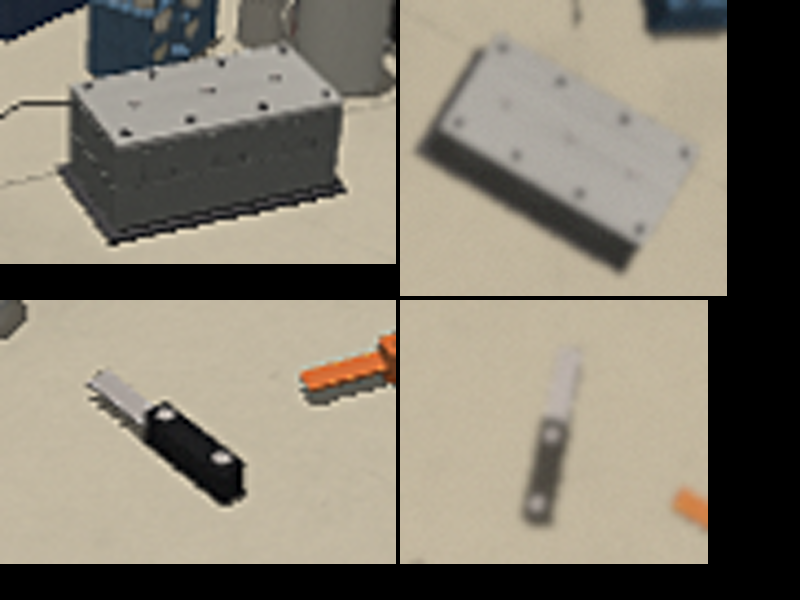

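The crop confirms it: a black handle with two rivets and a steel tongue at the upper left (scene), with nothing orange about it. The block's visible long face, towards the robot, shows faint mouths; its top corners are at about top-image (378,161), (433,189), (418,214) and (365,183).

Run:
```python
from h import *
np.set_printoptions(precision=4,suppress=True)
a=cv2.imread('pics/scene0.png');b=cv2.imread('pics/top0.png')
c=calibration('top');cs=calibration('scene')
g=cv2.cvtColor(b,cv2.COLOR_BGR2GRAY)
def rect(im,c,x0,y0,x1,y1,th,z):
    m=(cv2.cvtColor(im,6)[y0:y1,x0:x1]<th).astype(np.uint8)
    k=max(cv2.findContours(m,0,1)[0],key=cv2.contourArea)
    w=np.array([onz(c,p[0],z)[:2] for p in k+np.array([x0,y0])],np.float32)
    r=cv2.minAreaRect(w*1000);print(r);
rect(b,c,258,225,285,258,110,.02)
rect(b,c,258,205,290,258,150,.015)
cor=np.array([(378,161),(433.2,189.5),(418.2,213.7),(365.3,183.4)])
P=np.array([onz(c,p,.078) for p in cor]);print(P,P.mean(0))
S=np.array([(270+72/4.4,130+88/4.4),(270+120/4.4,130+145/4.4),(270+342/4.4,130+98/4.4),(270+285/4.4,130+45/4.4)])
Q=np.array([onz(cs,p,.078) for p in S]);print(Q,Q.mean(0))
# feeler: points in top crop: tip (570,347), handle rear (538,522)
for p in((570,347),(553,420),(538,522)):print(onz(c,(240+(p[0]-400)/4.4,200+(p[1]-300)/4.4),.015))
for p in((98,375),(150,410),(232,490)):print(onz(cs,(240+p[0]/4.4,215+(p[1]-300)/4.4),.02))
for p in((249,168),(281,170),(309,191)):print(onz(c,p,.03))
```

```text
((460.61163330078125, 105.0396957397461), (16.382436752319336, 67.77351379394531), 79.43575286865234)
((461.8603515625, 105.4378433227539), (22.90916633605957, 75.03620910644531), 79.41293334960938)
[[ 0.6846 -0.2015  0.078 ]
 [ 0.5999 -0.3558  0.078 ]
 [ 0.5291 -0.3103  0.078 ]
 [ 0.6172 -0.1632  0.078 ]] [ 0.6077 -0.2577  0.078 ]
[[ 0.6852 -0.1992  0.078 ]
 [ 0.6135 -0.158   0.078 ]
 [ 0.5264 -0.3074  0.078 ]
 [ 0.599  -0.3484  0.078 ]] [ 0.606  -0.2532  0.078 ]
[0.5469 0.0888 0.015 ]
[0.4963 0.0998 0.015 ]
[0.4268 0.1091 0.015 ]
[0.5404 0.0968 0.02  ]
[0.4972 0.1017 0.02  ]
[0.4213 0.1249 0.02  ]
[0.6755 0.18   0.03  ]
[0.6697 0.0826 0.03  ]
[ 0.6048 -0.0022  0.03  ]
```

```bash
python3 -m handwheel '1.2 -3 0 0 0 0.123 0;1.6 -3 0 0 0 0.123 0;1.6 -3 0 0 0 0.123 0;1.6 -3 0 0 0 0.123 0;1.6 -3.8 0 0 0 0 0' 60
python3 -m handwheel '1.6 -3.8 0 0 0 0 0;1.6 -3.8 0 0 0 0 0;1.6 -3.8 0 0 0 0 0;1.6 -3.8 0 0 0 0 0;1.6 -3.8 0 0 0 0 0'
python3 -m handwheel '0 -4.5 0 0 0 0 0;-0.8 -4.5 0 0 0 0 0;-0.8 -4.5 0 0 0 0 0;-0.8 -4.5 0 0 0 0 0;-0.8 -4.5 0 0 0 0 0'
python3 -m handwheel '-0.8 -4.5 0 0 0 0 0;-0.8 -4.5 0 0 0 0 0;-0.8 -4.5 0 0 0 0 0;0 0 0 0 0 0 0;0 0 0 0 0 0 0'
cat >> h.py <<'E'
from scipy.spatial.transform import Rotation as Ro
def rel(pos,yaw,s=None):
    "cm in tool axes and rotvec to reach tool-down pose with tool x at yaw"
    s=s or observe();R=Ro.from_quat(s['ee_rot'])
    T=Ro.from_euler('z',yaw)*Ro.from_euler('x',np.pi)
    dp=np.array(pos)-s['tool_pos']
    return 'shift_now %s shift_after_turn %s turn %s'%(np.round(R.inv().apply(dp)*100,2),np.round(T.inv().apply(dp)*100,2),np.round((R.inv()*T).as_rotvec(),4))
E
python3 - <<'E'
from h import *
print(rel((.452,.107,.1),np.radians(-10.4)));print(observe()['tool_pos'])
c=calibration('wrist');cv2.imwrite('pics/w1.png',capture('wrist'));print(c['R'],c['t'],c['vfov'])
import pickle;pickle.dump(c,open('w1.pkl','wb'))
E
```

```text
time_s: 0.6
tool_pos: [0.2877, -0.5303, 0.231]
ee_rot: [0.996, -0.093, -0.001, 0.0]
ft_force: [1.0, 0.0, -0.5]
width: 0.0853
gripper_force: 0.0
time_s: 1.1
tool_pos: [0.4018, -0.3569, 0.2311]
ee_rot: [0.996, -0.09, -0.0, -0.0]
ft_force: [0.6, 0.3, -1.3]
width: 0.0852
gripper_force: 0.0
time_s: 1.6
tool_pos: [0.4099, -0.1297, 0.2312]
ee_rot: [0.996, -0.091, -0.0, -0.0]
ft_force: [1.1, -0.0, 0.1]
width: 0.0854
gripper_force: 0.0
time_s: 2.1
tool_pos: [0.4109, 0.0066, 0.2312]
ee_rot: [0.996, -0.089, -0.0, 0.0]
ft_force: [-0.3, -0.6, 0.0]
width: 0.0851
gripper_force: 0.0
shift_now [  2.28 -10.61  13.12] shift_after_turn [  2.23 -10.62  13.12] turn [0.0002 0.0004 0.0039]
[0.41086452 0.00657266 0.23119919]
[[-1.76914897e-01 -9.84225776e-01  8.60789534e-04]
 [-9.36812838e-01  1.68660457e-01  3.06488756e-01]
 [-3.01799315e-01  5.34160280e-02 -9.51873889e-01]] [0.07919479 0.34391985 0.50299307] 67.42359161598196
```

View pics/w1.png

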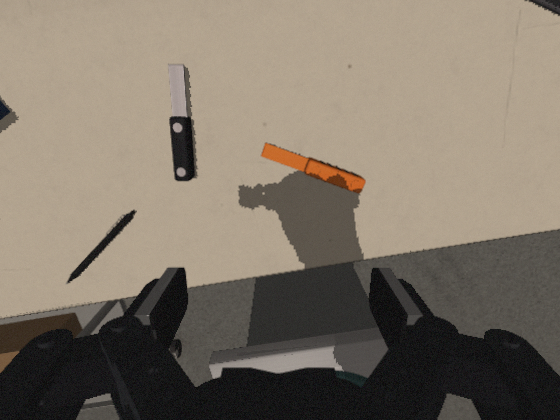

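The wrist picture shows the gauge with its tongue up: tip about (177,65), rivets (178,127) and (181,172). The orange look-alike at (313,168) is clear of it.

Run:
```python
from h import *
import pickle
c=pickle.load(open('w1.pkl','rb'));im=cv2.imread('pics/w1.png')
np.set_printoptions(precision=4,suppress=True)
v=im[55:190,155:205].astype(int);
m=(v.max(2)<60).astype(np.uint8)
k=max(cv2.findContours(m,0,1)[0],key=cv2.contourArea)+np.array([155,55])
w=np.array([onz(c,p[0],.022)[:2] for p in k],np.float32)*1000
print(cv2.minAreaRect(w))
t=((v.min(2)>140)&(v.max(2)-v.min(2)<22)).astype(np.uint8)
n,l,st,ce=cv2.connectedComponentsWithStats(t)
for i in range(1,n):
  if st[i][4]>15:
    p=ce[i]+[155,55];z=.026 if st[i][4]<200 else .015;print(st[i],p,onz(c,p,z))
print(onz(c,(177,65),.015))
```

```text
((463.6007385253906, 104.10401153564453), (22.72385025024414, 69.91353607177734), 78.9405746459961)
[ 13  10  19  52 715] [177.207  90.028] [0.5239 0.095  0.015 ]
[18 69  9  8 54] [177.0926 127.3519] [0.487  0.1023 0.026 ]
[ 23 114   7   7  35] [180.6571 171.7143] [0.44   0.1116 0.026 ]
[0.5473 0.0885 0.015 ]
```

Run:
```python
from h import *
print(rel((.4557,.1086,.06),np.radians(-11.2)))
```

```text
shift_now [  2.57 -10.98  17.11] shift_after_turn [  2.4  -11.01  17.11] turn [0.0006 0.0005 0.0148]
```

```bash
python3 -m handwheel '0.4 -2.2 3.4 0 0 0.015 0;0.5 -2.2 3.4 0 0 0 0;0.5 -2.2 3.4 0 0 0 0;0.5 -2.2 3.4 0 0 0 0;0.5 -2.2 3.4 0 0 0 0'
python3 -m handwheel '0 0 0 0 0 0 0;0 0 0 0 0 0 0'
python3 - <<'E'
from h import *
print(rel((.4557,.1086,.005),np.radians(-11.2)))
E
```

```text
time_s: 2.65
tool_pos: [0.4569, 0.1072, 0.0599]
ee_rot: [0.995, -0.1, 0.0, 0.001]
ft_force: [-0.7, -0.2, -0.3]
width: 0.0855
gripper_force: 0.0
time_s: 2.85
tool_pos: [0.4555, 0.1071, 0.0606]
ee_rot: [0.995, -0.099, -0.001, 0.001]
ft_force: [0.3, -0.5, 0.8]
width: 0.0854
gripper_force: 0.0
shift_now [ 0.   -0.17  5.55] shift_after_turn [-0.01 -0.15  5.56] turn [ 0.0023  0.002  -0.0028]
```

```bash
python3 -m handwheel '0 -0.15 2 0 0 0 0;0 0 2 0 0 0 0;0 0 1 0 0 0 0;0 0 0.5 0 0 0 0;0 0 0 0 0 0 0.4'
python3 -m handwheel '0 0 0 0 0 0 0.6;0 0 0 0 0 0 0.8;0 0 0 0 0 0 1;0 0 0 0 0 0 1;0 0 0 0 0 0 1' 60
python3 -m handwheel '0 0 0 0 0 0 1;0 0 0 0 0 0 1' 60
```

```text
time_s: 3.35
tool_pos: [0.4562, 0.1094, 0.0068]
ee_rot: [0.995, -0.099, 0.0, 0.0]
ft_force: [-0.2, 0.8, 0.1]
width: 0.0732
gripper_force: 0.0
time_s: 3.85
tool_pos: [0.4563, 0.1104, 0.0069]
ee_rot: [0.995, -0.098, 0.0, -0.0]
ft_force: [-0.5, 0.3, 6.1]
width: 0.0165
gripper_force: 59.3
time_s: 4.05
tool_pos: [0.4563, 0.1105, 0.0069]
ee_rot: [0.995, -0.098, 0.0, -0.0]
ft_force: [-0.5, 0.5, 6.4]
width: 0.0169
gripper_force: 59.3
```

```bash
python3 -m handwheel '0 0 0.0 0 0 0 1;0 0 -1 0 0 0 1;0 0 -3 0 0 0 1;0 0 -3.5 0 0 0 1;0 0 -3.5 0 0 0 1' 60
python3 -m handwheel '0 2 0 0 0 0.11 1;0 4 0 0 0 0.12 1;0 4 0 0 0 0.12 1;0 4 0 0 0 0 1;0 4 0 0 0 0 1'
python3 - <<'E'
from h import *
print(rel((.44,-.155,.12),np.radians(-31)))
E
```

```text
time_s: 4.55
tool_pos: [0.4554, 0.1102, 0.1177]
ee_rot: [0.995, -0.098, -0.0, 0.0]
ft_force: [1.1, -0.1, -1.1]
width: 0.0166
gripper_force: 58.6
time_s: 5.05
tool_pos: [0.3812, -0.0532, 0.1169]
ee_rot: [0.963, -0.269, 0.0, 0.0]
ft_force: [0.1, -0.4, -0.1]
width: 0.0171
gripper_force: 58.5
shift_now [10.31  5.65 -0.31] shift_after_turn [10.28  5.69 -0.31] turn [-0.0002 -0.0008 -0.0045]
```

```bash
python3 -m handwheel '3.4 1.9 0 0 0 0 1;3.4 1.9 0 0 0 0 1;3.4 1.9 0 0 0 0 1;0 0 0 0 0 0 1;0 0 0 0 0 0 1'
python3 - <<'E'
from h import *
print(observe()['tool_pos'],observe()['ee_rot'])
c=calibration('wrist');cv2.imwrite('pics/w2.png',capture('wrist'))
import pickle;pickle.dump(c,open('w2.pkl','wb'))
E
```

```text
time_s: 5.55
tool_pos: [0.4395, -0.1546, 0.1166]
ee_rot: [0.963, -0.271, 0.0, 0.0]
ft_force: [0.2, 0.4, -1.3]
width: 0.0168
gripper_force: 58.6
[ 0.43947803 -0.15460768  0.11663476] [ 9.62640333e-01 -2.70783287e-01  2.18552138e-05  1.13831464e-05]
```

View pics/w2.png

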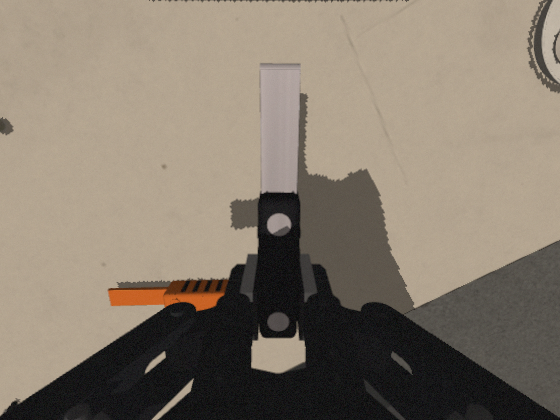

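The gauge is held straight: tongue tip at (280,65). The block's foot plate just shows at the top edge, columns 149–409, and is square to the view.

Run:
```python
from h import *
import pickle
c=pickle.load(open('w2.pkl','rb'));np.set_printoptions(precision=4,suppress=True)
L=onz(c,(150,0.5),.006);R=onz(c,(409,0.5),.006);print(L,R,np.linalg.norm(L-R))
d=(L-R)[:2];th=np.arctan2(-d[0],d[1]);print('yaw',np.degrees(th))
T=onz(c,(280,65),.1248);print('tip',T)
s=np.array([.4395,-.1546]);ax=np.array([np.cos(th),np.sin(th)]);ay=np.array([-ax[1],ax[0]])
print('tip rel tcp along/lateral',(T[:2]-s)@ax,(T[:2]-s)@ay)
F=(L+R)[:2]/2;mid=F+ax*.007;print('mid mouth',mid,'rel tip',(mid-T[:2])@ax,(mid-T[:2])@ay)
```

```text
[ 0.6116 -0.1564  0.006 ] [ 0.5186 -0.3087  0.006 ] 0.1784324329845204
yaw -31.430159845497116
tip [ 0.5192 -0.2041  0.1248]
tip rel tcp along/lateral 0.09385609219691038 -0.0006623899548294093
mid mouth [ 0.5711 -0.2362] rel tip 0.06094915367119298 -0.00033771997384614977
```

```bash
python3 -m handwheel '-0.5 0 -3 0 0 0 1;-0.5 0 -3 0 0 0 1;-0.5 0 -3 0 0 0 1;0 0 0 0 0 0 1;0 0 0 0 0 0 1'
python3 - <<'E'
from h import *
print(observe()['tool_pos'],observe()['ee_rot'])
c=calibration('wrist');cv2.imwrite('pics/w3.png',capture('wrist'))
import pickle;pickle.dump(c,open('w3.pkl','wb'))
E
```

```text
time_s: 6.1
tool_pos: [0.426, -0.1446, 0.2066]
ee_rot: [0.963, -0.269, 0.0, -0.0]
ft_force: [-1.2, 0.3, -0.3]
width: 0.0167
gripper_force: 58.6
[ 0.42603612 -0.14463478  0.20658245] [ 9.63266845e-01 -2.68545979e-01  1.11951176e-04 -1.73962172e-04]
```

View pics/w3.png

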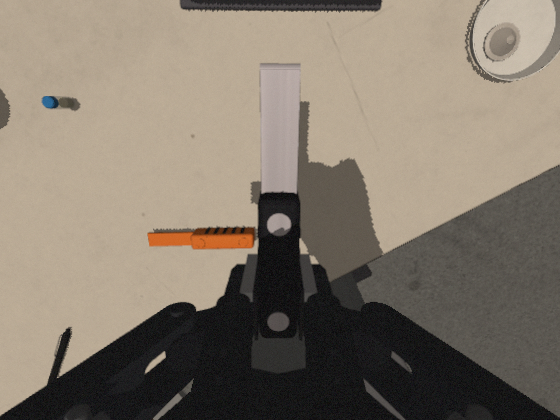

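The foot plate's front edge now shows whole, about (181,9) to (381,8), with the gauge tip at (280,65).

Run:
```python
from h import *
import pickle
c=pickle.load(open('w3.pkl','rb'));np.set_printoptions(precision=4,suppress=True)
g=cv2.cvtColor(cv2.imread('pics/w3.png'),6)
for r in range(4,13):
    w=np.where(g[r,150:420]<90)[0]+150;print(r,(w.min(),w.max(),len(w)) if len(w) else None)
for b,e,z in(((180.5,9.5),(381.5,9),.003),):
    L=onz(c,b,z);R=onz(c,e,z);d=(L-R)[:2];th=np.arctan2(-d[0],d[1]);print(L,R,np.linalg.norm(d),np.degrees(th))
    ax=np.array([np.cos(th),np.sin(th)]);ay=np.array([-ax[1],ax[0]])
    mid=(L+R)[:2]/2+ax*.007;print('mid',mid);ctr=mid+ax*.045;print('ctr',ctr)
    s=observe()['tool_pos'][:2];print('along/lat tcp->mid',(mid-s)@ax,(mid-s)@ay,observe()['ee_rot'])
    for n in('top','scene'):
        k=calibration(n);cc=[ [*(ctr+ax*i*.045+ay*j*.088),.078] for i,j in((1,1),(1,-1),(-1,-1),(-1,1))];print(n,proj(k,cc))
```

```text
4 (np.int64(181), np.int64(380), 200)
5 (np.int64(181), np.int64(380), 200)
6 (np.int64(181), np.int64(380), 200)
7 (np.int64(181), np.int64(379), 199)
8 (np.int64(182), np.int64(379), 198)
9 (np.int64(186), np.int64(378), 184)
10 (np.int64(212), np.int64(377), 100)
11 None
12 None
[ 0.6164 -0.1513  0.003 ] [ 0.5179 -0.315   0.003 ] 0.1910892065800352 -31.054640478612384
mid [ 0.5731 -0.2367]
ctr [ 0.6117 -0.2599]
along/lat tcp->mid 0.17374927894613212 -0.0027229688292079446 [ 0.9632 -0.2687 -0.0007 -0.0001]
top [[380.0622 157.3415]
 [434.0716 187.8195]
 [418.8503 214.1823]
 [364.6398 182.9594]]
scene [[285.3545 147.8923]
 [334.853  138.5209]
 [348.1232 151.5394]
 [296.5557 161.94  ]]
```

```bash
python3 -m handwheel '0 0.2 3.4 0 0 0 1;0 0 3.4 0 0 0 1;0 0 3.4 0 0 0 1;0 0 3.4 0 0 0 1;0 0 3.3 0 0 0 1' 60
python3 -m handwheel '2 0 0 0 0 0 1;2 0 0 0 0 0 1;2 0 0 0 0 0 1;0.5 0 0 0 0 0 1;0 0 0 0 0 0 1'
cat > tip.py <<'E'
from h import *
s=observe();R=Ro.from_quat(s['ee_rot']);a=np.radians(-31.1);ax=np.array([np.cos(a),np.sin(a)]);ay=np.array([-ax[1],ax[0]])
t=s['tool_pos']+R.apply([.0939,.0007,0]);d=t[:2]-[.5731,-.2367]
x=R.as_matrix()[:,0];f=s['ft_force'];print('tip depth mm %.1f lat %.1f tongue bottom z %.1f yaw %.2f pitch(x up) %.3f  F along %.1f lat %.1f z %.1f t %.2f'%(d@ax*1e3,d@ay*1e3,s['tool_pos'][2]*1e3+4.1,np.degrees(np.arctan2(x[1],x[0])),x[2],f[:2]@ax,f[:2]@ay,f[2],s['time_s']), 'torque',np.round(s['wrist_torque'],2))
E
python3 tip.py
```

```text
time_s: 6.65
tool_pos: [0.4244, -0.1469, 0.0348]
ee_rot: [0.963, -0.269, -0.001, -0.0]
ft_force: [-0.5, -0.4, -0.8]
width: 0.017
gripper_force: 58.6
time_s: 7.15
tool_pos: [0.4808, -0.1812, 0.0363]
ee_rot: [0.963, -0.27, -0.001, -0.0]
ft_force: [-0.3, -0.2, -0.3]
width: 0.0169
gripper_force: 58.6
tip depth mm -13.8 lat -1.2 tongue bottom z 40.4 yaw -31.29 pitch(x up) -0.002  F along -0.2 lat -0.3 z -0.3 t 7.15 torque [0.01 0.01 0.  ]
```

```bash
python3 -m handwheel '0.2 -0.1 -0.15 0 0 0 1;0.4 0 0 0 0 0 1;0.2 0 0 0 0 0 1;0 0 0 0 0 0 1'
python3 tip.py
python3 -m handwheel '0.2 0 0 0 0 0 1;0.2 0 0 0 0 0 1;0.2 0 0 0 0 0 1;0 0 0 0 0 0 1' >/dev/null; python3 tip.py
python3 - <<'E'
from h import *
cv2.imwrite('pics/w4.png',capture('wrist'))
E
```

```text
time_s: 7.55
tool_pos: [0.4889, -0.1848, 0.039]
ee_rot: [0.963, -0.27, 0.0, -0.0]
ft_force: [-0.3, 0.4, 0.7]
width: 0.0169
gripper_force: 58.6
tip depth mm -5.0 lat -0.1 tongue bottom z 43.1 yaw -31.29 pitch(x up) 0.001  F along -0.5 lat 0.2 z 0.7 t 7.55 torque [ 0.06  0.03 -0.  ]
tip depth mm 1.3 lat -0.2 tongue bottom z 42.9 yaw -31.30 pitch(x up) 0.001  F along 0.3 lat 0.9 z -0.2 t 7.95 torque [-0.02  0.01  0.05]
```

View pics/w4.png

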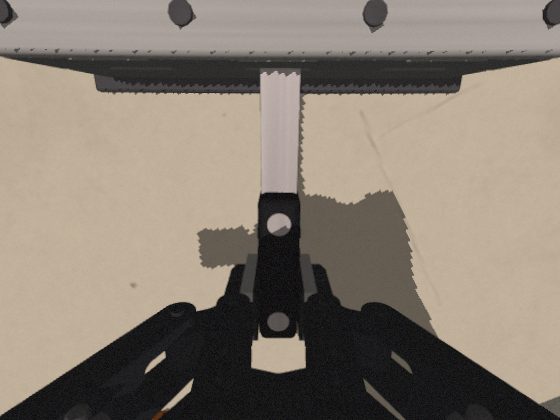

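The tongue tip (280,72) is just at the front face and centred: foot plate runs 97–461. Now I feel into the middle gap.

```bash
python3 -m handwheel '0.2 0 0 0 0 0 1;0.2 0 0 0 0 0 1;0 0 0 0 0 0 1' >/dev/null; python3 tip.py
python3 -m handwheel '0.15 0 0 0 0 0 1;0 0 0 0 0 0 1' >/dev/null; python3 tip.py
python3 -m handwheel '0.15 0 0 0 0 0 1;0 0 0 0 0 0 1' >/dev/null; python3 tip.py
```

```text
tip depth mm 5.3 lat -0.2 tongue bottom z 42.9 yaw -31.30 pitch(x up) 0.001  F along -0.3 lat 0.3 z -0.8 t 8.30 torque [ 0.02  0.05 -0.01]
tip depth mm 6.5 lat -0.2 tongue bottom z 42.9 yaw -31.29 pitch(x up) 0.000  F along -0.4 lat -0.4 z -0.2 t 8.50 torque [ 0.02 -0.07 -0.01]
tip depth mm 8.0 lat -0.3 tongue bottom z 42.9 yaw -31.30 pitch(x up) 0.000  F along -0.0 lat 0.7 z 0.1 t 8.70 torque [ 0.02 -0.05  0.02]
```

```bash
python3 -m handwheel '0.1 0 0 0 0 0 1;0 0 0 0 0 0 1' >/dev/null; python3 tip.py
python3 -m handwheel '0.1 0 0 0 0 0 1;0 0 0 0 0 0 1' >/dev/null; python3 tip.py
python3 -m handwheel '0.1 0 0 0 0 0 1;0 0 0 0 0 0 1' >/dev/null; python3 tip.py
```

```text
tip depth mm 8.3 lat -0.3 tongue bottom z 42.8 yaw -31.29 pitch(x up) -0.001  F along -0.6 lat -0.6 z -0.3 t 8.90 torque [0.1  0.13 0.02]
tip depth mm 8.6 lat -0.4 tongue bottom z 42.7 yaw -31.28 pitch(x up) -0.002  F along -2.5 lat 0.8 z 0.1 t 9.10 torque [0.29 0.42 0.04]
tip depth mm 8.8 lat -0.4 tongue bottom z 42.6 yaw -31.27 pitch(x up) -0.004  F along -5.1 lat 0.1 z 0.8 t 9.30 torque [0.59 0.78 0.07]
```

```bash
python3 -m handwheel '0.1 0 0 0 0 0 1;0 0 0 0 0 0 1' >/dev/null; python3 tip.py
python3 -m handwheel '0.1 0 0 0 0 0 1;0 0 0 0 0 0 1' >/dev/null; python3 tip.py
```

```text
tip depth mm 8.9 lat -0.4 tongue bottom z 42.5 yaw -31.26 pitch(x up) -0.005  F along -6.4 lat 0.0 z 2.4 t 9.50 torque [0.71 0.96 0.02]
tip depth mm 9.0 lat -0.4 tongue bottom z 42.4 yaw -31.25 pitch(x up) -0.007  F along -8.1 lat 0.8 z 3.3 t 9.70 torque [0.74 1.04 0.08]
```

Middle is the jammed one: a hard stop at ~9–10 mm. I back out and try the left gap.

```bash
python3 -m handwheel '-0.5 0 0 0 0 0 1;-1 0 0 0 0 0 1;-1.3 0 0 0 0 0 1;0 -1.5 0 0 0 0 1;0 -2 0 0 0 0 1' >/dev/null;python3 -m handwheel '0 -2 0 0 0 0 1;0 0 0 0 0 0 1;0 0 0 0 0 0 1' >/dev/null; python3 tip.py
```

```text
tip depth mm -15.3 lat 54.9 tongue bottom z 43.0 yaw -31.24 pitch(x up) 0.000  F along -0.8 lat -0.2 z -1.0 t 10.50 torque [-0.01  0.03 -0.  ]
```

```bash
python3 -m handwheel '0.4 0 0.1 0 0 0 1;0.4 0 0 0 0 0 1;0.3 0 0 0 0 0 1;0.2 0 0 0 0 0 1;0 0 0 0 0 0 1' >/dev/null; python3 tip.py
python3 -m handwheel '0.2 0 0 0 0 0 1;0.2 0 0 0 0 0 1;0.2 0 0 0 0 0 1;0 0 0 0 0 0 1' >/dev/null; python3 tip.py
python3 -m handwheel '0.15 0 0 0 0 0 1;0.15 0 0 0 0 0 1;0 0 0 0 0 0 1' >/dev/null; python3 tip.py
python3 -m handwheel '0.15 0 0 0 0 0 1;0 0 0 0 0 0 1' >/dev/null; python3 tip.py
python3 -m handwheel '0.1 0 0 0 0 0 1;0 0 0 0 0 0 1' >/dev/null; python3 tip.py
python3 -m handwheel '0.1 0 0 0 0 0 1;0 0 0 0 0 0 1' >/dev/null; python3 tip.py
python3 -m handwheel '0.1 0 0 0 0 0 1;0 0 0 0 0 0 1' >/dev/null; python3 tip.py
```

```text
tip depth mm -1.4 lat 54.3 tongue bottom z 41.9 yaw -31.34 pitch(x up) 0.001  F along 0.1 lat -0.8 z -0.6 t 11.00 torque [-0.06  0.04  0.03]
tip depth mm 4.5 lat 54.8 tongue bottom z 41.9 yaw -31.30 pitch(x up) 0.001  F along 0.0 lat -0.5 z -0.6 t 11.40 torque [-0.03 -0.04  0.03]
tip depth mm 7.3 lat 54.8 tongue bottom z 41.9 yaw -31.29 pitch(x up) 0.000  F along -0.2 lat -0.2 z -0.1 t 11.70 torque [-0.   -0.   -0.01]
tip depth mm 8.7 lat 54.7 tongue bottom z 41.9 yaw -31.30 pitch(x up) 0.000  F along 0.0 lat 0.4 z -0.6 t 11.90 torque [-0.02 -0.03 -0.08]
tip depth mm 9.6 lat 54.7 tongue bottom z 41.9 yaw -31.30 pitch(x up) 0.000  F along 0.8 lat 0.1 z -1.3 t 12.10 torque [ 0.01 -0.04 -0.  ]
tip depth mm 10.6 lat 54.7 tongue bottom z 41.9 yaw -31.30 pitch(x up) 0.000  F along -0.3 lat 0.3 z 0.9 t 12.30 torque [ 0.02  0.03 -0.  ]
tip depth mm 11.7 lat 54.7 tongue bottom z 41.9 yaw -31.30 pitch(x up) 0.000  F along 0.1 lat 0.0 z -0.9 t 12.50 torque [ 0.05 -0.01  0.03]
```

Past 10 mm with no stop. I go on in 2 mm steps.

```bash
for i in 1; do :; done
python3 -m handwheel '0.15 0 0 0 0 0 1;0.15 0 0 0 0 0 1;0 0 0 0 0 0 1' >/dev/null; python3 tip.py
python3 -m handwheel '0.15 0 0 0 0 0 1;0.15 0 0 0 0 0 1;0 0 0 0 0 0 1' >/dev/null; python3 tip.py
python3 -m handwheel '0.15 0 0 0 0 0 1;0.15 0 0 0 0 0 1;0 0 0 0 0 0 1' >/dev/null; python3 tip.py
python3 -m handwheel '0.15 0 0 0 0 0 1;0.15 0 0 0 0 0 1;0 0 0 0 0 0 1' >/dev/null; python3 tip.py
```

```text
tip depth mm 14.9 lat 54.7 tongue bottom z 41.9 yaw -31.30 pitch(x up) 0.000  F along 0.2 lat -0.0 z -0.8 t 12.80 torque [-0.05  0.05  0.  ]
tip depth mm 17.8 lat 54.7 tongue bottom z 41.9 yaw -31.30 pitch(x up) 0.000  F along 0.7 lat -0.2 z -0.4 t 13.10 torque [0.02 0.   0.08]
tip depth mm 20.8 lat 54.7 tongue bottom z 41.9 yaw -31.30 pitch(x up) 0.000  F along -0.8 lat 0.2 z -0.2 t 13.40 torque [-0.01  0.01  0.05]
tip depth mm 23.9 lat 54.7 tongue bottom z 41.9 yaw -31.30 pitch(x up) 0.000  F along -0.0 lat -1.1 z -0.4 t 13.70 torque [-0.02 -0.03  0.08]
```

```bash
python3 -m handwheel '0.15 0 0 0 0 0 1;0.15 0 0 0 0 0 1;0 0 0 0 0 0 1' >/dev/null; python3 tip.py
python3 -m handwheel '0.15 0 0 0 0 0 1;0.15 0 0 0 0 0 1;0 0 0 0 0 0 1' >/dev/null; python3 tip.py
python3 -m handwheel '0.15 0 0 0 0 0 1;0.15 0 0 0 0 0 1;0 0 0 0 0 0 1' >/dev/null; python3 tip.py
python3 -m handwheel '0.15 0 0 0 0 0 1;0.15 0 0 0 0 0 1;0 0 0 0 0 0 1' >/dev/null; python3 tip.py
python3 -m handwheel '0.15 0 0 0 0 0 1;0.15 0 0 0 0 0 1;0 0 0 0 0 0 1' >/dev/null; python3 tip.py
```

```text
tip depth mm 26.8 lat 54.7 tongue bottom z 41.9 yaw -31.30 pitch(x up) 0.000  F along 1.0 lat 0.7 z -1.8 t 14.00 torque [-0.03  0.03 -0.02]
tip depth mm 29.8 lat 54.7 tongue bottom z 41.9 yaw -31.30 pitch(x up) 0.000  F along 1.4 lat 0.0 z -0.4 t 14.30 torque [ 0.    0.03 -0.  ]
tip depth mm 32.8 lat 54.7 tongue bottom z 41.9 yaw -31.30 pitch(x up) 0.000  F along 0.1 lat 0.3 z -0.1 t 14.60 torque [-0.    0.06  0.02]
tip depth mm 35.8 lat 54.6 tongue bottom z 41.9 yaw -31.30 pitch(x up) 0.000  F along -0.5 lat 0.2 z 0.2 t 14.90 torque [ 0.02  0.05 -0.03]
tip depth mm 38.8 lat 54.7 tongue bottom z 41.9 yaw -31.30 pitch(x up) 0.000  F along 0.2 lat -0.0 z -0.4 t 15.20 torque [ 0.01 -0.04  0.02]
```

The left gap is slack: no drag down to 39 mm. So the right gap should drag; I retract and move over.

```bash
python3 -m handwheel '-1 0 0 0 0 0 1;-1.5 0 0 0 0 0 1;-1.5 0 0 0 0 0 1;-1.4 0 0 0 0 0 1;0 2 0 0 0 0 1' >/dev/null
python3 -m handwheel '0 3 0 0 0 0 1;0 3 0 0 0 0 1;0 3 0 0 0 0 1;0 0 0 0 0 0 1;0 0 0 0 0 0 1' >/dev/null; python3 tip.py
```

```text
tip depth mm -16.6 lat -56.1 tongue bottom z 41.9 yaw -31.40 pitch(x up) -0.000  F along -0.2 lat 0.1 z -0.5 t 16.20 torque [ 0.   -0.05 -0.02]
```

```bash
python3 -m handwheel '0.4 -0.1 0 0 0 0 1;0.4 0 0 0 0 0 1;0.4 0 0 0 0 0 1;0.2 0 0 0 0 0 1;0 0 0 0 0 0 1' >/dev/null; python3 tip.py
python3 -m handwheel '0.2 0 0 0 0 0 1;0.2 0 0 0 0 0 1;0.2 0 0 0 0 0 1;0 0 0 0 0 0 1' >/dev/null; python3 tip.py
python3 -m handwheel '0.2 0 0 0 0 0 1;0.1 0 0 0 0 0 1;0 0 0 0 0 0 1' >/dev/null; python3 tip.py
python3 -m handwheel '0.2 0 0 0 0 0 1;0 0 0 0 0 0 1' >/dev/null; python3 tip.py
python3 -m handwheel '0.2 0 0 0 0 0 1;0 0 0 0 0 0 1' >/dev/null; python3 tip.py
python3 -m handwheel '0.2 0 0 0 0 0 1;0 0 0 0 0 0 1' >/dev/null; python3 tip.py
python3 -m handwheel '0.2 0 0 0 0 0 1;0 0 0 0 0 0 1' >/dev/null; python3 tip.py
```

```text
tip depth mm -1.2 lat -53.7 tongue bottom z 41.9 yaw -31.26 pitch(x up) 0.001  F along -0.5 lat 0.4 z -1.4 t 16.70 torque [-0.02  0.    0.06]
tip depth mm 4.6 lat -54.3 tongue bottom z 41.9 yaw -31.30 pitch(x up) 0.001  F along -0.8 lat -0.2 z -0.6 t 17.10 torque [ 0.01 -0.02 -0.02]
tip depth mm 7.3 lat -54.3 tongue bottom z 41.9 yaw -31.30 pitch(x up) 0.000  F along 0.0 lat -0.0 z -0.6 t 17.40 torque [-0.01  0.09 -0.  ]
tip depth mm 9.5 lat -54.2 tongue bottom z 41.9 yaw -31.30 pitch(x up) 0.000  F along -0.5 lat -0.4 z -0.4 t 17.60 torque [0.06 0.01 0.01]
tip depth mm 11.5 lat -54.2 tongue bottom z 41.9 yaw -31.29 pitch(x up) 0.001  F along -0.1 lat 0.5 z -0.1 t 17.80 torque [-0.   -0.01 -0.01]
tip depth mm 13.5 lat -54.3 tongue bottom z 41.9 yaw -31.30 pitch(x up) 0.000  F along -0.4 lat -0.7 z -0.3 t 18.00 torque [ 0.01 -0.03 -0.  ]
tip depth mm 15.5 lat -54.3 tongue bottom z 41.9 yaw -31.29 pitch(x up) 0.001  F along -1.1 lat -0.1 z 0.0 t 18.20 torque [ 0.01 -0.01  0.01]
```

```bash
python3 -m handwheel '0.2 0 0 0 0 0 1;0.1 0 0 0 0 0 1;0 0 0 0 0 0 1' >/dev/null; python3 tip.py
python3 -m handwheel '0.15 0 0 0 0 0 1;0.15 0 0 0 0 0 1;0 0 0 0 0 0 1' >/dev/null; python3 tip.py
python3 -m handwheel '0.15 0 0 0 0 0 1;0.15 0 0 0 0 0 1;0 0 0 0 0 0 1' >/dev/null; python3 tip.py
python3 -m handwheel '0.15 0 0 0 0 0 1;0.15 0 0 0 0 0 1;0 0 0 0 0 0 1' >/dev/null; python3 tip.py
```

```text
tip depth mm 18.4 lat -54.3 tongue bottom z 41.9 yaw -31.30 pitch(x up) 0.000  F along 0.5 lat -0.8 z -0.7 t 18.50 torque [ 0.02 -0.01 -0.01]
tip depth mm 20.7 lat -54.4 tongue bottom z 41.7 yaw -31.29 pitch(x up) -0.001  F along -0.2 lat 0.1 z -1.2 t 18.80 torque [0.11 0.19 0.02]
tip depth mm 22.9 lat -54.5 tongue bottom z 41.5 yaw -31.29 pitch(x up) -0.003  F along -2.5 lat 0.4 z -2.6 t 19.10 torque [ 0.32  0.55 -0.03]
tip depth mm 26.0 lat -54.5 tongue bottom z 41.5 yaw -31.29 pitch(x up) -0.002  F along -3.6 lat -0.7 z -3.4 t 19.40 torque [0.59 0.87 0.02]
```

Springy lead-in at ~20 mm: this is the dragging gap. I carry on to the handle.

```bash
python3 -m handwheel '0.15 0 0 0 0 0 1;0.15 0 0 0 0 0 1;0 0 0 0 0 0 1' >/dev/null; python3 tip.py
python3 -m handwheel '0.15 0 0 0 0 0 1;0.15 0 0 0 0 0 1;0 0 0 0 0 0 1' >/dev/null; python3 tip.py
python3 -m handwheel '0.15 0 0 0 0 0 1;0.15 0 0 0 0 0 1;0 0 0 0 0 0 1' >/dev/null; python3 tip.py
python3 -m handwheel '0.15 0 0 0 0 0 1;0.15 0 0 0 0 0 1;0 0 0 0 0 0 1' >/dev/null; python3 tip.py
python3 -m handwheel '0.15 0 0 0 0 0 1;0.15 0 0 0 0 0 1;0 0 0 0 0 0 1' >/dev/null; python3 tip.py
python3 -m handwheel '0.15 0 0 0 0 0 1;0.15 0 0 0 0 0 1;0 0 0 0 0 0 1' >/dev/null; python3 tip.py
```

```text
tip depth mm 29.7 lat -54.4 tongue bottom z 41.7 yaw -31.29 pitch(x up) -0.001  F along -3.2 lat -0.2 z -4.4 t 19.70 torque [0.65 1.07 0.02]
tip depth mm 34.6 lat -54.3 tongue bottom z 42.1 yaw -31.30 pitch(x up) 0.002  F along -1.8 lat -0.0 z -5.1 t 20.00 torque [ 0.44  0.69 -0.02]
tip depth mm 36.7 lat -54.4 tongue bottom z 42.0 yaw -31.30 pitch(x up) 0.001  F along -1.9 lat -0.4 z -4.6 t 20.30 torque [0.49 0.72 0.02]
tip depth mm 39.5 lat -54.4 tongue bottom z 41.9 yaw -31.30 pitch(x up) 0.001  F along -2.9 lat -0.8 z -4.0 t 20.60 torque [0.46 0.75 0.02]
tip depth mm 42.5 lat -54.4 tongue bottom z 41.9 yaw -31.29 pitch(x up) 0.001  F along -1.8 lat -0.0 z -4.7 t 20.90 torque [0.41 0.68 0.01]
tip depth mm 45.5 lat -54.4 tongue bottom z 41.9 yaw -31.30 pitch(x up) 0.001  F along -2.1 lat -0.5 z -4.6 t 21.20 torque [ 0.43  0.72 -0.02]
```

```bash
python3 -m handwheel '0.15 0 0 0 0 0 1;0.1 0 0 0 0 0 1;0 0 0 0 0 0 1' >/dev/null; python3 tip.py
python3 -m handwheel '0.1 0 0 0 0 0 1;0 0 0 0 0 0 1' >/dev/null; python3 tip.py
python3 -m handwheel '0.1 0 0 0 0 0 1;0 0 0 0 0 0 1' >/dev/null; python3 tip.py
python3 -m handwheel '0.1 0 0 0 0 0 1;0 0 0 0 0 0 1' >/dev/null; python3 tip.py
python3 - <<'E'
from h import *
cv2.imwrite('pics/w5.png',capture('wrist'))
E
```

```text
tip depth mm 47.9 lat -54.4 tongue bottom z 41.9 yaw -31.30 pitch(x up) 0.000  F along -2.3 lat -0.4 z -4.3 t 21.50 torque [0.44 0.69 0.01]
tip depth mm 48.7 lat -54.4 tongue bottom z 41.9 yaw -31.29 pitch(x up) 0.000  F along -2.9 lat -0.5 z -5.2 t 21.70 torque [0.44 0.76 0.03]
tip depth mm 49.8 lat -54.4 tongue bottom z 41.9 yaw -31.30 pitch(x up) 0.000  F along -2.3 lat 0.8 z -4.6 t 21.90 torque [0.45 0.73 0.04]
tip depth mm 50.7 lat -54.4 tongue bottom z 41.9 yaw -31.29 pitch(x up) 0.000  F along -2.6 lat 0.2 z -4.7 t 22.10 torque [ 0.45  0.78 -0.03]
```

View pics/w5.png

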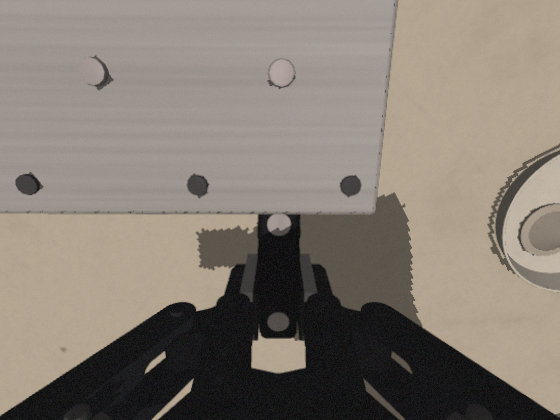

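The handle is almost at the face (the block's top edge hides its front end at (279,213)). I go the last bit, then lower onto the gap floor.

```bash
python3 -m handwheel '0.05 0 0.05 0 0 0 1;0 0 0 0 0 0 1' >/dev/null; python3 tip.py
python3 -m handwheel '0.05 0 0.05 0 0 0 1;0 0 0 0 0 0 1' >/dev/null; python3 tip.py
python3 -m handwheel '0 0 0.05 0 0 0 1;0 0 0 0 0 0 1' >/dev/null; python3 tip.py
python3 -m handwheel '0 0 0.05 0 0 0 1;0 0 0 0 0 0 1' >/dev/null; python3 tip.py
```

```text
tip depth mm 50.7 lat -54.4 tongue bottom z 41.3 yaw -31.29 pitch(x up) -0.001  F along -3.2 lat -0.1 z -4.4 t 22.35 torque [0.48 0.89 0.02]
tip depth mm 50.7 lat -54.4 tongue bottom z 40.8 yaw -31.29 pitch(x up) -0.002  F along -4.1 lat -0.0 z -3.0 t 22.55 torque [0.66 1.09 0.01]
tip depth mm 50.8 lat -54.4 tongue bottom z 40.4 yaw -31.29 pitch(x up) -0.001  F along -5.7 lat 0.7 z -1.3 t 22.75 torque [ 0.67  1.04 -0.03]
tip depth mm 50.7 lat -54.5 tongue bottom z 40.1 yaw -31.29 pitch(x up) -0.001  F along -5.8 lat 0.4 z -0.3 t 22.95 torque [0.65 1.06 0.05]
```

```bash
python3 -m handwheel '0 0 0.03 0 0 0 1;0 0 0 0 0 0 0.8;0 0 0 0 0 0 0.6;0 0 0 0 0 0 0.3;0 0 0 0 0 0 0' 20;python3 -m handwheel '0 0 0 0 0 0 0;0 0 0 0 0 0 0;0 0 0 0 0 0 0' >/dev/null; python3 tip.py
python3 - <<'E'
from h import *
cv2.imwrite('pics/w6.png',capture('wrist'));print(observe()['width'])
E
```

```text
time_s: 23.45
tool_pos: [0.5121, -0.262, 0.0364]
ee_rot: [0.963, -0.27, 0.003, 0.0]
ft_force: [0.2, 0.1, 0.6]
width: 0.0597
gripper_force: 0.0
tip depth mm 52.0 lat -54.4 tongue bottom z 39.6 yaw -31.30 pitch(x up) 0.001  F along -0.7 lat 0.6 z 0.4 t 23.75 torque [-0.03  0.08 -0.04]
0.08517384722512257
```

View pics/w6.png

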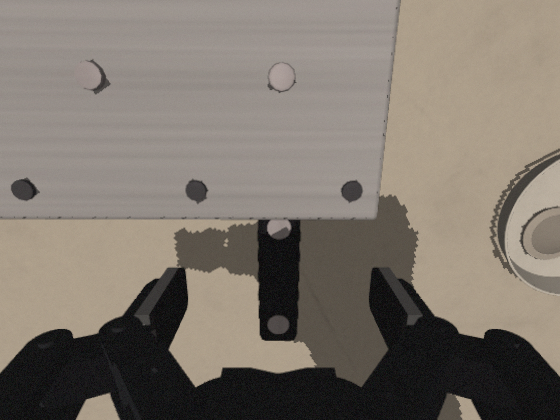

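The gauge stays put with the fingers open: rivets at (279,228) and (278,324), in line. I lift clear and check it is level.

```bash
python3 - <<'E'
from h import *
import pickle;pickle.dump(calibration('wrist'),open('w6.pkl','wb'))
E
python3 -m handwheel '0 0 -1 0 0 0 0;0 0 -3 0 0 0 0;0 0 -3 0 0 0 0;-2 0 -3 0 0 0 0;-3 0 -1 0 0 0 0' >/dev/null;python3 -m handwheel '-1 0 0 0 0 0 0;0 0 0 0 0 0 0;0 0 0 0 0 0 0'
python3 - <<'E'
from h import *
import pickle
c6=pickle.load(open('w6.pkl','rb'));c7=calibration('wrist');i7=capture('wrist');s=capture('scene')
cv2.imwrite('pics/w7.png',i7)
x=cv2.resize(s[130:200,260:370],None,fx=5,fy=5,interpolation=2);im=np.zeros((420+350,560,3),np.uint8);im[:420]=i7;im[420:,:550]=x
cv2.imwrite('pics/end.png',cv2.resize(im,None,fx=.75,fy=.75,interpolation=3))
def riv(im,c,guesses):
    for g in guesses:print(g)
i6=cv2.imread('pics/w6.png')
for n,im in(('6',i6),('7',i7)):
    m=((im.min(2)>75)&(im.max(2).astype(int)-im.min(2)<25)).astype(np.uint8)
    k,l,st,ce=cv2.connectedComponentsWithStats(m)
    print(n,[(np.round(ce[i],1).tolist(),int(st[i][4])) for i in range(1,k) if 60<st[i][4]<900 and 220<ce[i][0]<340])
E
```

```text
time_s: 24.6
tool_pos: [0.4588, -0.2298, 0.1453]
ee_rot: [0.963, -0.27, 0.0, 0.0]
ft_force: [0.9, 0.8, -0.2]
width: 0.0855
gripper_force: 0.0
6 []
7 [([278.5, 89.6], 189), ([278.0, 159.4], 159)]
```

View pics/end.png

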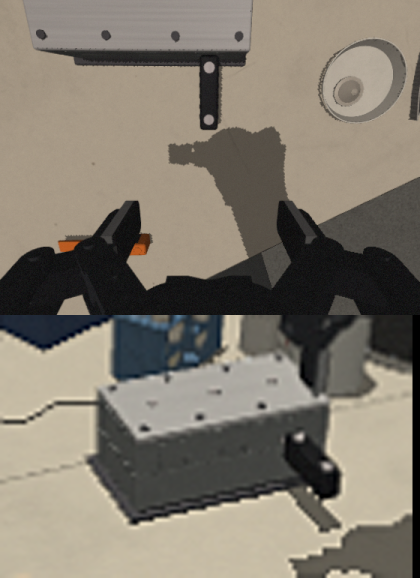

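The picture shows the gauge sticking out of the right gap, clear of the robot. I check the level from the rivets in two views.

Run:
```python
from h import *
import pickle
c6=pickle.load(open('w6.pkl','rb'));c7=calibration('wrist')
for a,b in(((279,228),(278.5,89.6)),((278,324.5),(278,159.4))):
    o,d=ray(c6,a);p,e=ray(c7,b)
    t=np.linalg.lstsq(np.c_[d,-e],p-o,rcond=None)[0];print((o+d*t[0]+p+e*t[1])/2)
for z in(.055,): 
    A,B=onz(c7,(278.5,89.6),z),onz(c7,(278,159.4),z);print(A,B,np.linalg.norm(A-B))
```

```text
[ 0.53587323 -0.27698322  0.05657974]
[ 0.49524054 -0.25182501  0.05578728]
[ 0.53595923 -0.27699767  0.055     ] [ 0.49513734 -0.25175936  0.055     ] 0.04799374322285016
```

```bash
python3 -c "
from cell import *
print(hand_in())"
```

```text
the job is handed in; nothing more can be done
None
```

The middle gap was jammed, the left slack and the right dragging; I left the gauge let go in the right gap, tongue in up to the handle and level by my last check, and handed in at about 25 s of the 51 s limit (no verdict came back).

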